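# Start the cocoa grinder with its key switch

## Robot

A 6-joint arm with a two-finger parallel gripper is mounted at the origin on the work surface. World frame = base frame: x ahead of the robot, y to its left, z up, the work surface at z = 0. Lengths are in mm, angles in rad, forces in N, time in s.
With the tool pointing down it reaches from about 275 to 750 mm from the base axis. Payload 10.2 kg.
Tool frame: the origin (TCP) lies between the finger pads, 19 mm behind the fingertips; this is the grasp point; x points along the fingers, y is the direction in which the jaws open and shut, and the axes are right-handed (so a half turn about x gives the same grasp; the last joint's range is limited). The gripper opens to 85 mm and grips with 20 to 120 N. Pads are 22 mm wide; open, the fingers measure 114 mm over their backs; the gripper's body (76 mm by 85 mm) begins 54 mm behind the grasp point. The pads swing forward as they close: fully open they stand 13 mm farther back than shut.
Start: joints at [-1.553, 0.313, 1.498, -0, 1.331, -0.223], TCP at [125.188, -509.862, 249.994] pointing down, gripper open.
Joint ranges: [-2.94, 2.94], [-0.97, 2.17], [0.19, 2.56], [-1.23, 4.37], [0.02, 3.11], [-2.88, 2.88]. Speed limits (rad/s): [2.39, 2.39, 3.01, 3.14, 3.14, 3.14].

## Interface

Orientations are given as a unit quaternion [w, x, y, z].
In Python, from rig import ctrl, capture, ticket gives the robot as it stands.
- The arm moves only by the tool step_arm, never from a script. Its argument "commands" is a list of rows, each a list of 2 entries, a list of its own where there are three numbers: the shift along the world's x, y, z normalised to -1 to 1, where 1 is 0.04 m, then the turn about the world's z normalised to -1 to 1, where 1 is 180 degrees. A call has 1 to 5 rows; each row shifts and turns the commanded pose from where the row before left it; what a row does not reach is not made up. A row lasts 1/10 s, in which the tool goes at most 50 mm and 8.59 degrees, less where a joint would pass 70% of its speed; a pose out of reach is approached as far as the arm can. A call with a number of a shift or a turn outside -1 to 1 is refused whole. A call with a gripper value outside its range is refused whole. "gripper" is the closure, from -1 (fully open) to 1 (shut), so that 0 is half open, set as the call begins (left out, the last holds). The fingers move at their own pace and stop on an object; "force" is the grip in N (left out, the last holds). Time passes only in rows, so rows that do not move let the fingers close. It gives the time, the measured TCP pose, the force and the opening at its end, in the units of the state.
- ctrl.sense(): the state, without advancing time (a new reading comes with each control period).
- capture(name): name is "scene" or "side" or "wrist"; returns a dict with "image" (384x512x3 uint8, blue, green, red), "fov_y" (degrees; the focal length in pixels is half the picture's height over the tangent of half this angle, whatever the lens; pixels are square), "cx", "cy" (the principal point, pixels), "origin" and "orientation" of the camera in the world. Camera axes: x right, y down, z forward; pixel columns grow to the right and rows downward; lengths in mm; the calibration is good to about 2 mm. The wrist camera is an equidistant fisheye: a pixel r from the principal point sees the ray r / f radians off the axis. A picture is of the moment at which its call begins. There is no depth.
- ticket.finish_job(): hands the job in, once; it reports no verdict.
The state is a dict: "time_s": time; "joints": joint angles; "dq": joint speeds; "tau": joint torques, N m; "eef_pos": TCP position; "ee_rot": TCP orientation; "force": force on the tool from outside, world axes, zero at the start; "wrist_torque": the same for the moment, N m; "grip_width": opening from 0.0 (shut) to 1.0 (fully open).
Only numpy, scipy, OpenCV 4.12 (cv2) and the standard library are available. Lean on these libraries where they do the work, as an engineer would, in place of code of your own. Each camera call takes 0.05 s, during which the arm holds its last target.

## Task

Start the cocoa grinder at the tasting table: first turn the isolator handle on the grey box clockwise from off to on. Then take the key from its wooden rest, push it fully home past the sticky pins of the key switch, turn it a quarter turn clockwise against its spring, and finish while still gripping the key and holding it turned in the lock. Leave everything else on the table where it stands.

Things in the scene. Friction and masses are not known exactly. Their poses are not given: they have to be found in the camera images.
- isolator_box: Grey metal box, 110 (its x) x 90 (its y) x 66 mm high, fixed to the table, with a 4 mm collar on top and the black rotary isolator handle on that. Origin: centre of its underside; z up. Its yaw differs from run to run.
- isolator_grip (a point): On the handle's vertical turning axis, 102 mm above the table: TCP point for gripping it. Axes as the box's. The handle is an upright bar 70 long, 14 thick, 32 mm high (78 to 110 mm above the table) on a disc of 52 mm diameter (70 to 78 mm). OFF: bar along the box's x. ON: along its y.
- isolator (a joint): Angle of the isolator handle, rad: 0 = OFF, grows CLOCKWISE seen from above to the stop at 1.571 = ON. A spring detent holds it at both ends (peak torque about 0.1 N m, over centre at 0.785) and snaps it home; it stays where it has snapped when released.
- lock_box: The key switch: grey metal box 110 x 110 x 80 mm, fixed, with a square steel plate 56 x 56 x 6 mm on top, slotted for the key. Origin: centre of its underside; z up. Yaw differs from run to run. The fixed plate keeps the key from turning until its collar is within about 3 mm of the plate; once turned, the key cannot come out.
- keyway (a point): Centre of the key slot at the plate's top, 86 mm above the table; axes as lock_box's. Slot straight down, 16.5 long (x), 7.5 mm wide (y), with a sloped lead-in all round (mouth 22.5 x 13.5 mm, 3.5 mm deep). It goes on in the turning cylinder under the plate, where two pairs of sticky sprung pins, 13 and 19 mm down, each take a push of some 4 to 12 N to pass, less with a small wiggle.
- cylinder (a joint): Angle of the lock cylinder, rad: 0 = rest (slot in line with the plate's slot), grows CLOCKWISE seen from above to the stop at 1.571. A spring turns it back to 0 when let go (0.02 N m at rest, 0.08 N m at the stop). Through play it lags the key by up to 0.2 rad.
- key_rest: Beech block 90 (x) x 70 (y) x 60 mm high, fixed to the table, with one slot 19 x 10 mm, 40 mm deep in the middle of its top, in which the key stands upright. Origin: centre of its underside, z up; slot along x.
- key: Key (60 g), bit down. Origin: on its axis at the underside of its collar (60 mm up at the start); z up, x along the width. Round collar 26 mm diameter, 0 to 4 mm. Black bow 36 (x) x 10 (y) mm, 4 to 44 mm up: grip across the 10 mm. Below: round neck 6 mm, 9 mm long, then flat bit 14 (x) x 5 (y) mm, round end 25 mm down. Same after a half turn. Fully in, the collar sits on the lock's plate.
- cup_left: Bystander: stoneware cup, 72 mm diameter, 78 mm high, near the robot on its left. Origin: centre of the underside.
- cup_right: Bystander: stoneware cup, 72 mm diameter, 78 mm high, near the robot on its right. Origin: centre of the underside.
- cup_board: Bystander: stoneware cup, 72 mm diameter, 78 mm high, on the 20 mm thick wooden board beyond the work. Origin: centre of the underside.
- bowl: Bystander: cream bowl, 120 mm diameter, 55 mm high, on the board. Origin: centre of the underside.
- nib_jar: Bystander: closed amber jar, 70 mm diameter, 110 mm high, on the board. Origin: centre of the underside.
- carton: Bystander: upright cream carton, 50 x 100 x 150 mm, on the board. Origin: centre of the underside.
- spoon: Bystander: wooden spoon, 170 mm long, lying on the table on the right. Origin: on its underside near the middle.
Mind the look-alikes: they are no part of the job. Leave any orange look-alike of the key alone. What is shaped like the lock_box but green is not meant.

How it is judged (in metres and radians):
On the way, in this order (a step that is already met when the one before it is completed fails the run):
1. the isolator handle is turned on (value of joint isolator above 1.3 rad), for 0.2 s.
2. the key is pushed fully home in the lock, not yet turned (z of key in the frame of keyway below 0.004 m and horizontal distance between key and keyway below 0.004 m and value of joint cylinder below 0.4 rad), for 0.1 s.
3. the key is turned a quarter clockwise (z of key in the frame of keyway below 0.004 m and horizontal distance between key and keyway below 0.004 m and value of joint cylinder above 1.2 rad), for 0.2 s.
At the end, for the whole second after the job is handed in: Isolator on (joint above 1.3 rad); key home in the keyway (collar within 4 mm of the plate, axis within 4 mm of the slot's centre); cylinder held beyond 1.2 rad; the fingers still on the key (more than 2 N), all through the last second (all of step 3 and value of joint isolator above 1.3 rad and contact force between the fingers and key above 2 N); the arm keeps its last pose, push and grip.
It fails at once if a bystander is moved more than 3 cm (distance of any of cup_left, cup_right, cup_board, bowl, nib_jar, carton, spoon from where it was at the start of the episode above 0.03 m).
It also fails if it takes over 67 s, if anything falls off the work surface, if the arm or the gripper's body presses on something with over 40 N, if the wrist force passes 120 N, or if a joint passes its speed limit or range.

## Working session

There is one attempt and no reset: what is moved stays moved. The work goes in short steps, Python scripts to look and compute and a tool call to move; the robot and the scene stay as the last step left them, time stands still between calls to the robot, and variables do not carry over. Pictures are saved under pics/ and viewed, and the job is handed in when it is done.

Besides the shell and the picture viewer there is one more tool, called after "Emit:" as a command line: name --argument value ..., lists and objects as JSON in quotes. step_arm: Moves the arm, as the interface text tells. Its arguments: {"type":"object","properties":{"commands":{"type":"array","items":{"type":"array"}},"gripper":{"type":"number"},"force":{"type":"number"}},"required":["commands"]}

```bash
ls; mkdir -p pics; cat > h.py <<'E'
import numpy as np, cv2, json, pickle
from rig import ctrl, capture, ticket
from scipy.spatial.transform import Rotation as R
def snap(name,tag):
    c=capture(name); pickle.dump(c,open(f'pics/{tag}.pkl','wb')); cv2.imwrite(f'pics/{tag}.png',c['image']); return c
def load(tag): return pickle.load(open(f'pics/{tag}.pkl','rb'))
def rot(c):
    o=np.array(c['orientation'],float)
    if o.shape==(3,3): return o
    return R.from_quat([o[1],o[2],o[3],o[0]]).as_matrix()
def ray(c,u,v,fish=False):
    f=c['image'].shape[0]/2/np.tan(np.radians(c['fov_y'])/2)
    x,y=(u-c['cx']),(v-c['cy'])
    if fish:
        r=np.hypot(x,y); t=r/f; d=np.array([x/r*np.sin(t),y/r*np.sin(t),np.cos(t)]) if r>0 else np.array([0,0,1.])
    else: d=np.array([x/f,y/f,1.])
    return rot(c)@d
def atz(c,u,v,z,fish=False):
    d=ray(c,u,v,fish); o=np.array(c['origin'],float); return o+d*(z-o[2])/d[2]
def proj(c,p,fish=False):
    f=c['image'].shape[0]/2/np.tan(np.radians(c['fov_y'])/2)
    q=rot(c).T@(np.array(p,float)-np.array(c['origin'],float))
    if fish:
        r=np.hypot(q[0],q[1]); t=np.arctan2(r,q[2]); return np.array([c['cx']+f*t*q[0]/r,c['cy']+f*t*q[1]/r])
    return np.array([c['cx']+f*q[0]/q[2],c['cy']+f*q[1]/q[2]])
def crop(c,u,v,w,h,s,tag):
    im=c['image']; u0=max(0,int(u-w/2));v0=max(0,int(v-h/2)); k=im[v0:v0+h,u0:u0+w]
    cv2.imwrite(f'pics/{tag}.png',cv2.resize(k,None,fx=s,fy=s,interpolation=cv2.INTER_CUBIC)); print(tag,'origin',u0,v0,'scale',s)
E
python3 - <<'E'
from h import *
for n in ('scene','side','wrist'):
    c=snap(n,n+'0'); print(n,c['fov_y'],c['cx'],c['cy'],c['origin'],c['orientation'])
print(ctrl.sense())
E
```

```text
pics
scene 44.01501565140513 257.43068390812556 197.14391101448567 [1046.3563637  -811.24679962 1429.93208113] [-0.27630952  0.9111356   0.29501416 -0.08032199]
side 51.41964359672638 256.1098290850421 199.28104908349758 [ 275.66131743 -988.65239174  804.76586752] [-0.43456186  0.88903399 -0.12887159  0.06454967]
wrist 65.70646984690485 259.2545087051991 190.16382976985608 [ 195.26398271 -492.32914915  373.70302816] [ 0.11362604  0.7790414  -0.60995263 -0.09022973]
{'time_s': 0.15, 'joints': array([-1.55339498e+00,  3.13350223e-01,  1.49823024e+00,  1.03167406e-05,
        1.33100676e+00, -2.23366693e-01]), 'dq': array([-1.97964017e-04, -1.18983608e-03, -4.17892258e-03, -9.76814715e-04,
       -7.31876338e-05,  4.69952255e-04]), 'tau': array([ 9.60267498e-04, -4.12367785e+01, -2.59794903e+01, -1.52791958e-04,
        3.21169056e-03,  2.80930402e-05]), 'eef_pos': array([ 125.19009856, -509.68582089,  249.56398809]), 'ee_rot': array([ 0.08456862,  0.70202885,  0.08526743, -0.70194951]), 'force': array([0.92444437, 0.41911566, 0.54404603]), 'wrist_torque': array([0.01395424, 0.00815996, 0.00863812]), 'grip_width': 1.001848579702378}
```

View pics/scene0.png

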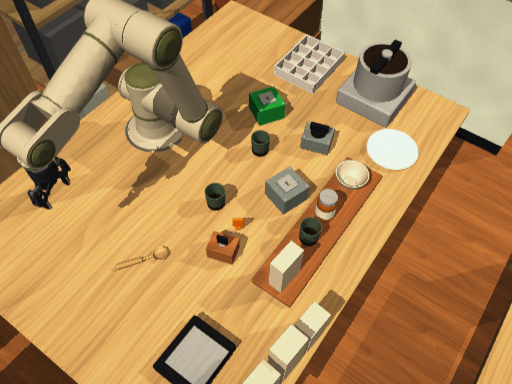

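View pics/side0.png

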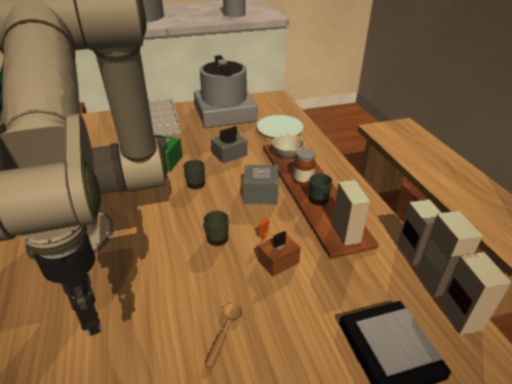

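View pics/wrist0.png

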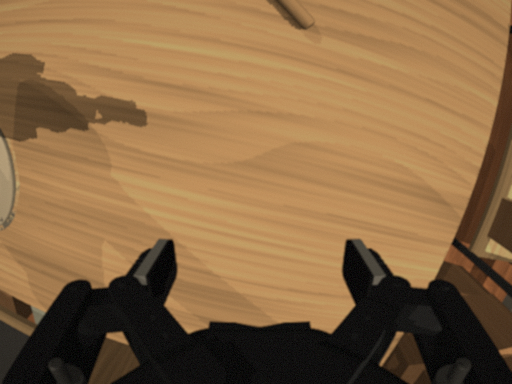

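Scene picture: the black key stands in the wooden rest at (222,240), and its orange look-alike is at (238,222). The grey lock box is at (288,190), and the green look-alike box is at (266,105). The isolator, a grey box with a black bar, is at (318,135). I choose the black key, the grey lock box and the isolator, and will check them in close crops.

```bash
python3 - <<'E'
from h import *
c=load('scene0'); s=load('side0')
ims=[]
for (cc,u,v) in ((c,226,238),(c,288,188),(c,318,136),(s,277,248),(s,261,183),(s,229,145)):
    im=cc['image'][v-32:v+32,u-32:u+32]; ims.append(cv2.resize(im,(260,260),interpolation=cv2.INTER_CUBIC))
    print(u-32,v-32)
cv2.imwrite('pics/crops0.png',np.vstack([np.hstack(ims[:3]),np.hstack(ims[3:])]))
for n,(u,v),z in (('key',(222,240),90),('lock',(290,184),86),('iso',(319,130),105)): print(n,atz(c,u,v,z))
for n,(u,v),z in (('key',(279,240),90),('lock',(261,172),86),('iso',(229,134),105)): print(n,atz(s,u,v,z))
E
```

```text
194 206
256 156
286 104
245 216
229 151
197 113
key [ 553.66086272 -278.54926844   90.        ]
lock [607.20067835  34.27602091  86.        ]
iso [565.58822933 289.45768155 105.        ]
key [ 547.52728428 -289.2243009    90.        ]
lock [597.04626973  29.07438329  86.        ]
iso [549.74899328 269.42695067 105.        ]
```

View pics/crops0.png

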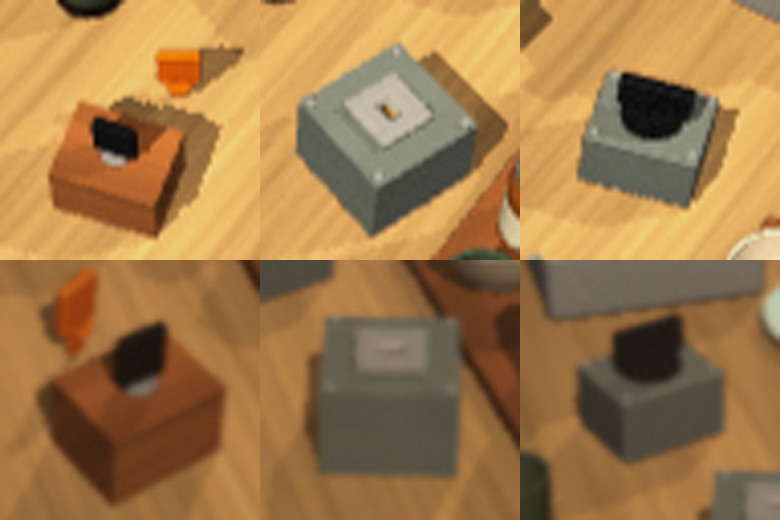

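The crops show the black key upright in the beech rest with its bow along the block's x. The orange one is separate. The grey lock has its steel plate with a slot, and the isolator bar lies along its box's x (OFF). Now I'll get rough yaws and the tool heading.

```bash
python3 - <<'E'
from h import *
s=ctrl.sense(); o=s['ee_rot']; M=R.from_quat([o[1],o[2],o[3],o[0]]).as_matrix(); print(M.round(3))
w=load('wrist0'); print(rot(w).round(3))
c=load('scene0');sd=load('side0')
k=64/260
def P(cc,u0,v0,pu,pv,z): return atz(cc,u0+pu*k-0.5+0.5*k,v0+pv*k-0.5+.5*k,z)
# lock top corners z80 scene
L=[P(c,256,156,a,b,80) for a,b in ((300-260,103),(398-260,44),(476-260,122),(376-260,185))]
I=[P(c,286,104,a,b,66) for a,b in ((610-520,70),(720-520,96),(700-520,165),(587-520,138))]
K=[P(c,194,206,a,b,60) for a,b in ((83,103),(186,132),(158,212),(51,178))]
for q in (L,I,K):
    q=np.array(q); print(q.mean(0).round(1)); 
    for i in range(4):
        d=q[(i+1)%4]-q[i]; print(np.linalg.norm(d).round(1), np.degrees(np.arctan2(d[1],d[0])).round(1))
E
```

```text
[[-0.     0.238 -0.971]
 [ 0.001 -0.971 -0.238]
 [-1.    -0.001 -0.   ]]
[[ 0.24  -0.93  -0.279]
 [-0.971 -0.23  -0.067]
 [-0.002  0.287 -0.958]]
[595.3  34.2  80. ]
107.9 72.3
104.2 -16.8
109.0 -107.8
104.1 162.6
[556.6 310.9  66. ]
106.6 18.5
88.3 -71.5
106.8 -161.2
88.7 108.4
[ 554.2 -276.1   60. ]
88.0 18.5
74.2 -70.4
90.3 -163.2
71.6 107.8
```

Emit:
step_arm --commands '[[[0.49,0.92,0],0.0467],[[0.49,0.92,0],0.0467],[[0.49,0.92,0],0.0467],[[0.49,0.92,0],0.0467],[[0.49,0.92,0],0.0467]]' --gripper -1

```text
time_s: 0.65
eef_pos: [223.6, -324.2, 249.8]
ee_rot: [0.333, 0.624, 0.333, -0.624]
force: [0.1, 0.0, 0.7]
grip_width: 1.0
```

Emit:
step_arm --commands '[[[0.49,0.92,0],0.0467],[[0.49,0.92,0],0.0467],[[0.49,0.92,0],0.0467],[[0.49,0.92,0],0.0467],[[0.49,0.92,0],0.0467]]'

```text
time_s: 1.15
eef_pos: [321.5, -140.2, 250.0]
ee_rot: [0.534, 0.463, 0.534, -0.463]
force: [0.5, -0.4, 1.0]
grip_width: 0.999
```

Emit:
step_arm --commands '[[[0.49,0.92,0],0.0467],[[0.49,0.92,0],0.0467],[[0.49,0.92,0],0.0467],[[0.49,0.92,0],0.0467],[[0.49,0.92,0],0.0467]]'

```text
time_s: 1.65
eef_pos: [419.6, 44.0, 250.0]
ee_rot: [0.665, 0.24, 0.665, -0.24]
force: [0.5, -0.7, -0.7]
grip_width: 0.999
```

Emit:
step_arm --commands '[[[0.49,0.92,0],0.0467],[[0.49,0.92,0],0.0467],[[0.49,0.92,0],0.0467],[[0.49,0.92,0],0.0467],[[0.49,0.92,0],0.0467]]'

```text
time_s: 2.15
eef_pos: [517.6, 227.9, 249.7]
ee_rot: [0.707, -0.014, 0.707, 0.014]
force: [0.8, -0.6, 0.3]
grip_width: 0.997
```

Emit:
step_arm --commands '[[[0.49,0.92,0],0.0467],[[0.49,0.92,0],0.0467]]'

```text
time_s: 2.35
eef_pos: [556.8, 301.4, 249.6]
ee_rot: [0.697, -0.117, 0.698, 0.117]
force: [1.0, -1.5, -0.2]
grip_width: 1.004
```

```bash
cat >> h.py <<'E'
def st():
    s=ctrl.sense(); o=s['ee_rot']; M=R.from_quat([o[1],o[2],o[3],o[0]]).as_matrix()
    print('t',round(s['time_s'],2),'tcp',s['eef_pos'].round(1),'head',np.degrees(np.arctan2(M[1,1],M[0,1])).round(2),'tilt',M[:,0].round(3),'q',s['joints'].round(2),'F',s['force'].round(1),'T',s['wrist_torque'].round(2),'w',round(s['grip_width'],3))
    return s
E
python3 - <<'E'
from h import *
st(); c=snap('wrist','w1'); print(c['origin'])
for p in ((556,300,102),(595,34,86)): print(proj(c,p,True))
E
```

```text
t 2.35 tcp [556.8 301.4 249.6] head 109.08 tilt [-0.001 -0.    -1.   ] q [ 0.31  0.56  1.13 -0.    1.45 -1.59] F [ 1.  -1.5 -0.2] T [-0.01 -0.02 -0.02] w 1.004
[486.71414166 277.50881446 373.84702391]
[257.45804613 181.46342016]
[ 36.50884624 138.97587603]
```

View pics/w1.png

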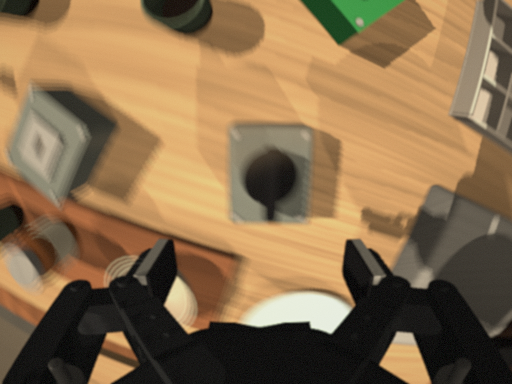

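The image is blurred because the arm was still moving. The isolator is at (270,180), its bar near the image vertical, and the lock is at (45,145). I'll settle and retake it.

Emit:
step_arm --commands '[[[0,0,0],0],[[0,0,0],0]]'

```text
time_s: 2.6
eef_pos: [556.1, 299.3, 249.6]
ee_rot: [0.697, -0.115, 0.698, 0.114]
force: [-0.4, 0.1, -0.0]
grip_width: 1.0
```

```bash
python3 - <<'E'
from h import *
st(); c=snap('wrist','w2'); crop(c,270,175,130,130,6,'w2c'); crop(c,60,145,120,130,6,'w2l')
E
```

```text
t 2.6 tcp [556.1 299.3 249.6] head 108.65 tilt [-0.001 -0.001 -1.   ] q [ 0.31  0.56  1.14 -0.    1.45 -1.59] F [-0.4  0.1 -0. ] T [-0.02 -0.05 -0.  ] w 1.0
w2c origin 205 110 scale 6
w2l origin 0 80 scale 6
```

View pics/w2c.png

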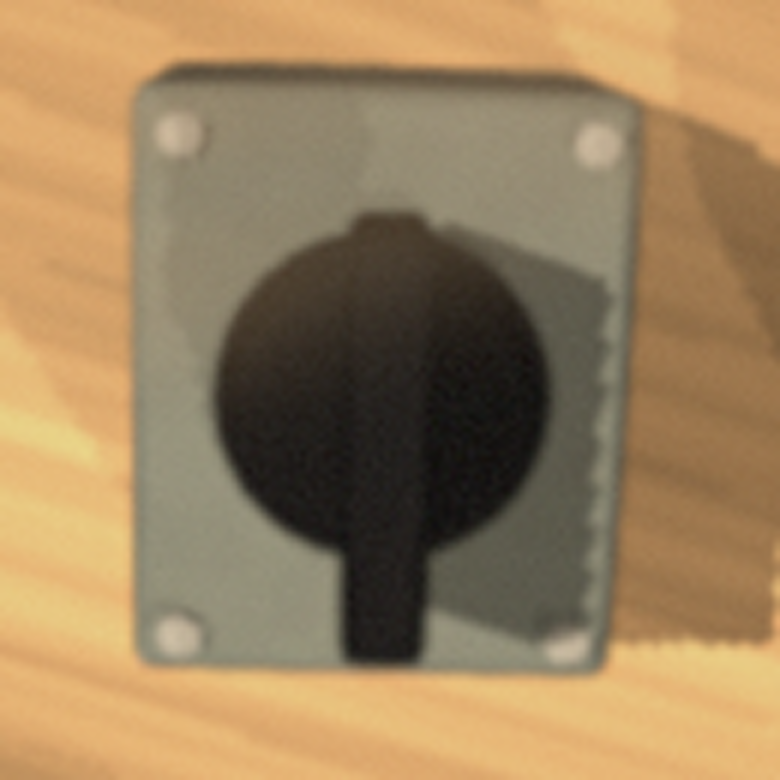

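View pics/w2l.png

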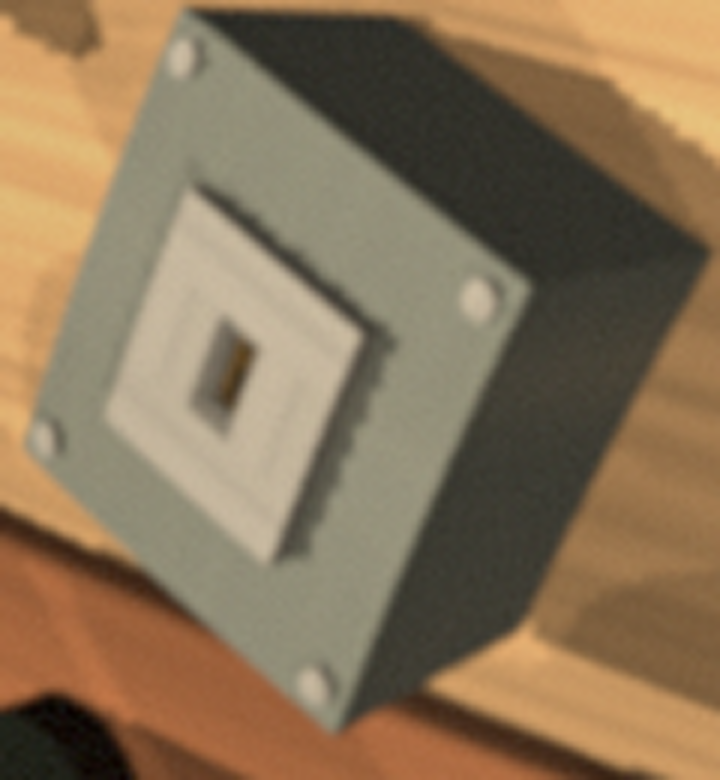

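```bash
python3 - <<'E'
from h import *
c=load('w2')
def q(pts,u0,v0,z,s=6): return np.array([atz(c,u0+(a+.5)/s-.5,v0+(b+.5)/s-.5,z,True) for a,b in pts])
def rep(n,Q):
    print(n,'ctr',Q.mean(0).round(1))
    for i in range(len(Q)):
        d=Q[(i+1)%len(Q)]-Q[i]; print('  ',np.linalg.norm(d).round(1),np.degrees(np.arctan2(d[1],d[0])).round(1))
rep('iso box',q([(138,88),(633,102),(608,668),(138,663)],205,110,66))
rep('bar top',q([(358,213),(425,213),(422,662),(342,660)],205,110,110))
rep('plate',q([(193,188),(368,335),(275,562),(108,412)],0,80,86))
rep('lock',q([(188,10),(533,285),(338,732),(28,445)],0,80,80))
E
```

```text
iso box ctr [553.7 309.   66. ]
   85.6 107.4
   105.3 18.6
   88.3 -72.1
   106.2 -162.8
bar top ctr [551.8 308.  110. ]
   10.0 108.9
   71.8 19.2
   12.8 -73.0
   71.5 -163.1
plate ctr [595.5  34.3  86. ]
   56.1 72.2
   54.6 -18.4
   56.6 -107.8
   54.6 161.1
lock ctr [595.7  34.3  80. ]
   108.0 72.1
   109.0 -18.0
   108.6 -108.4
   108.0 161.7
```

Emit:
step_arm --commands '[[[-0.08,0.23,0],-0.002],[[0,0,-0.75],0],[[0,0,-0.75],0],[[0,0,-0.75],0],[[0,0,-0.75],0]]'

```text
time_s: 3.15
eef_pos: [552.8, 308.8, 129.5]
ee_rot: [0.698, -0.112, 0.698, 0.112]
force: [0.9, -0.3, 0.0]
grip_width: 0.999
```

```bash
python3 - <<'E'
from h import *
st(); c=snap('wrist','w3')
E
```

```text
t 3.15 tcp [552.8 308.8 129.5] head 108.29 tilt [ 0.001  0.    -1.   ] q [ 0.32  0.66  1.29  0.    1.19 -1.57] F [ 0.9 -0.3  0. ] T [-0.04  0.03  0.01] w 0.999
```

View pics/w3.png

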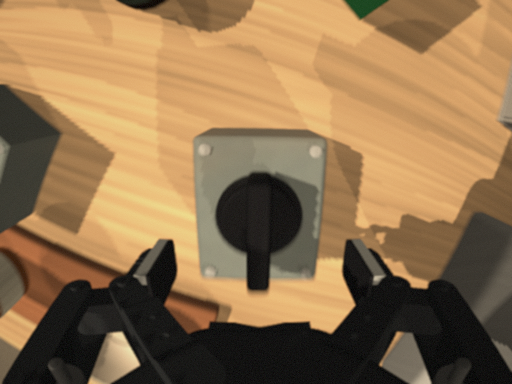

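Emit:
step_arm --commands '[[[0,0,-0.66],0],[[0,0,0],0]]'

```text
time_s: 3.4
eef_pos: [551.8, 308.4, 101.7]
ee_rot: [0.696, -0.113, 0.7, 0.112]
force: [0.1, -0.7, 0.3]
grip_width: 0.999
```

Emit:
step_arm --commands '[[[0,0,0],0],[[0,0,0],0],[[0,0,0],0],[[0,0,0],0],[[0,0,0],0]]' --gripper 1 --force 50

```text
time_s: 3.9
eef_pos: [553.5, 308.7, 104.2]
ee_rot: [0.698, -0.113, 0.698, 0.113]
force: [-0.6, -11.7, 15.1]
grip_width: 0.154
```

```bash
python3 - <<'E'
from h import *
st()
E
```

```text
t 3.9 tcp [553.5 308.7 104.2] head 108.36 tilt [ 0.001 -0.    -1.   ] q [ 0.32  0.68  1.31 -0.    1.14 -1.57] F [ -0.6 -11.7  15.1] T [-1.55  0.31 -0.45] w 0.154
```

Emit:
step_arm --commands '[[[0,0,0.05],0],[[0,0,0],-0.04],[[0,0,0],-0.045],[[0,0,0],-0.045],[[0,0,0],-0.045]]'

```text
time_s: 4.4
eef_pos: [553.4, 309.5, 104.4]
ee_rot: [0.702, 0.083, 0.702, -0.082]
force: [7.1, 6.5, -11.8]
grip_width: 0.16
```

Emit:
step_arm --commands '[[[0,0,0],-0.045],[[0,0,0],-0.045],[[0,0,0],-0.045],[[0,0,0],-0.045],[[0,0,0],-0.045]]'

```text
time_s: 4.9
eef_pos: [554.0, 310.5, 104.4]
ee_rot: [0.63, 0.322, 0.63, -0.319]
force: [11.4, 12.1, -15.2]
grip_width: 0.152
```

```bash
python3 - <<'E'
from h import *
st()
E
```

```text
t 4.9 tcp [554.  310.5 104.4] head 36.02 tilt [ 0.003  0.004 -1.   ] q [ 0.33  0.69  1.31  0.    1.14 -0.3 ] F [ 11.4  12.1 -15.2] T [ 1.84 -1.9  -0.03] w 0.152
```

Emit:
step_arm --commands '[[[0,0,0],-0.045],[[0,0,0],-0.045],[[0,0,0],-0.014],[[0,0,0],0],[[0,0,0],0]]'

```text
time_s: 5.4
eef_pos: [554.5, 310.8, 104.4]
ee_rot: [0.571, 0.42, 0.57, -0.415]
force: [14.9, 13.2, -16.4]
grip_width: 0.15
```

```bash
python3 - <<'E'
from h import *
st()
E
```

```text
t 5.4 tcp [554.5 310.8 104.4] head 17.64 tilt [ 0.004  0.004 -1.   ] q [0.33 0.69 1.31 0.   1.14 0.02] F [ 14.9  13.2 -16.4] T [ 2.05 -2.28  0.01] w 0.15
```

Emit:
step_arm --commands '[[[0,0,0],0],[[0,0,0],0],[[0,0,0],0],[[0,0,0],0],[[0,0,0],0]]' --gripper -1

```text
time_s: 5.9
eef_pos: [553.2, 308.9, 105.8]
ee_rot: [0.571, 0.417, 0.571, -0.417]
force: [0.1, 0.3, -0.3]
grip_width: 0.982
```

Emit:
step_arm --commands '[[[0,0,0.5],0],[[0,0,0.9],0],[[0,0,0.9],0],[[0,0,0.9],0],[[0,0,0.8],0]]'

```text
time_s: 6.4
eef_pos: [553.1, 308.9, 267.7]
ee_rot: [0.571, 0.418, 0.571, -0.417]
force: [-0.2, -0.2, -0.7]
grip_width: 0.999
```

```bash
python3 - <<'E'
from h import *
st(); c=snap('wrist','w4')
E
```

```text
t 6.4 tcp [553.1 308.9 267.7] head 17.65 tilt [ 0.001  0.    -1.   ] q [ 0.32  0.55  1.1  -0.    1.49  0.02] F [-0.2 -0.2 -0.7] T [0.01 0.   0.03] w 0.999
```

View pics/w4.png

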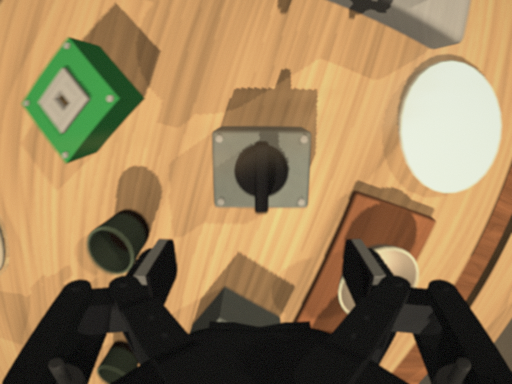

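The isolator bar at (262,175) now lies across its box's short side, so it is ON. Next I go towards the key, pausing over the lock for a sharp view.

Emit:
step_arm --commands '[[[0.12,-0.975,0],0.035],[[0.12,-0.975,0],0.035],[[0.12,-0.975,0],0.035],[[0.12,-0.975,0],0.035],[[0.12,-0.975,0],0.035]]'

```text
time_s: 6.95
eef_pos: [577.1, 112.4, 265.6]
ee_rot: [0.663, 0.245, 0.663, -0.245]
force: [-0.6, 0.6, 0.4]
grip_width: 1.001
```

Emit:
step_arm --commands '[[[0.12,-0.975,0],0.04],[[0.12,-0.975,0],0.04],[[0,0,0],0.04],[[0,0,0],0.02],[[0,0,0],0]]'

```text
time_s: 7.45
eef_pos: [586.7, 35.6, 265.5]
ee_rot: [0.7, 0.096, 0.701, -0.096]
force: [0.2, -0.6, 1.2]
grip_width: 1.001
```

```bash
python3 - <<'E'
from h import *
st(); c=snap('wrist','w5'); p=proj(c,(595,34,86),True); print(p); crop(c,p[0],p[1],110,100,7,'w5c')
E
```

```text
t 7.45 tcp [586.7  35.6 265.5] head 74.34 tilt [-0.  0. -1.] q [-0.14  0.44  1.27 -0.    1.43 -1.44] F [ 0.2 -0.6  1.2] T [-0.04 -0.01  0.01] w 1.001
[259.82293604 182.54035657]
w5c origin 204 132 scale 7
```

View pics/w5c.png

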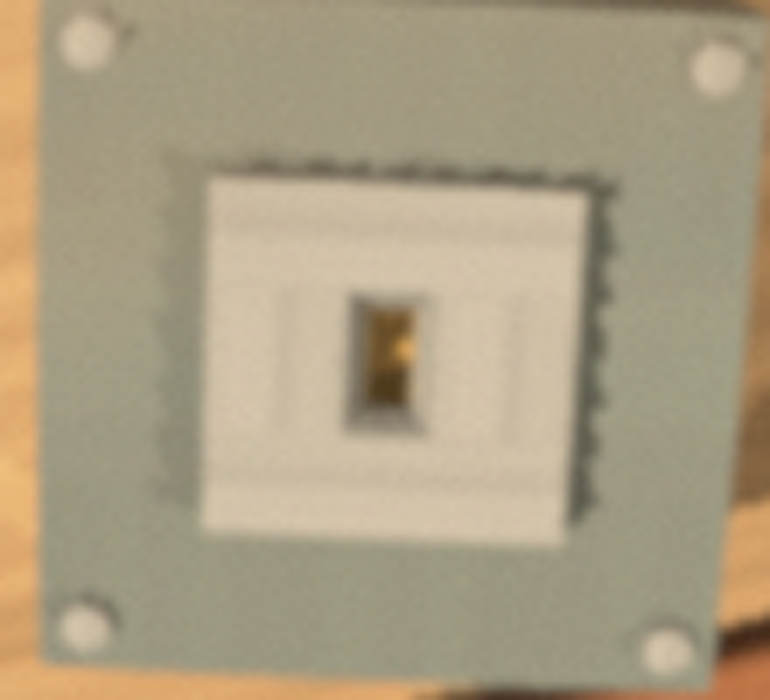

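```bash
cat >> h.py <<'E'
def quad(c,pts,u0,v0,z,s,fish=True,name=''):
    Q=np.array([atz(c,u0+(a+.5)/s-.5,v0+(b+.5)/s-.5,z,fish) for a,b in pts])
    print(name,'ctr',Q.mean(0).round(1))
    for i in range(len(Q)):
        d=Q[(i+1)%len(Q)]-Q[i]; print('  ',np.linalg.norm(d).round(1),np.degrees(np.arctan2(d[1],d[0])).round(1))
    return Q
E
python3 - <<'E'
from h import *
c=load('w5')
quad(c,[(208,178),(590,190),(565,547),(202,530)],204,132,86,7,name='plate')
quad(c,[(348,295),(428,300),(420,435),(345,430)],204,132,86,7,name='mouth')
E
```

```text
plate ctr [596.2  33.3  86. ]
   56.8 72.6
   56.5 -18.1
   56.6 -108.5
   55.5 162.1
mouth ctr [596.   32.4  86. ]
   12.0 70.7
   21.3 -18.6
   11.5 -109.6
   21.2 162.9
```

Emit:
step_arm --commands '[[[-0.1,-0.97,0],0.0237],[[-0.1,-0.97,0],0.0237],[[-0.1,-0.97,0],0.0237],[[-0.1,-0.97,0],0.0237],[[-0.1,-0.97,0],0.0237]]'

```text
time_s: 8.0
eef_pos: [566.5, -159.3, 265.7]
ee_rot: [0.706, -0.036, 0.706, 0.036]
force: [1.6, 0.2, 0.7]
grip_width: 0.999
```

Emit:
step_arm --commands '[[[-0.1,-0.97,0],0.0237],[[-0.1,-0.97,0],0.0237],[[-0.1,-0.97,0],0.0237],[[0,0,0],0],[[0,0,0],0]]'

```text
time_s: 8.5
eef_pos: [554.7, -274.7, 265.3]
ee_rot: [0.698, -0.112, 0.698, 0.113]
force: [0.3, -0.3, 0.6]
grip_width: 0.998
```

```bash
python3 - <<'E'
from h import *
st(); c=snap('wrist','w6'); p=proj(c,(554,-277,80),True); print(p); crop(c,p[0],p[1],110,100,7,'w6c')
E
```

```text
t 8.5 tcp [ 554.7 -274.7  265.3] head 108.32 tilt [-0.     0.001 -1.   ] q [-0.65  0.52  1.16  0.    1.47 -2.54] F [ 0.3 -0.3  0.6] T [ 0.03 -0.05  0.01] w 0.998
[256.66458206 172.13830547]
w6c origin 201 122 scale 7
```

View pics/w6.png

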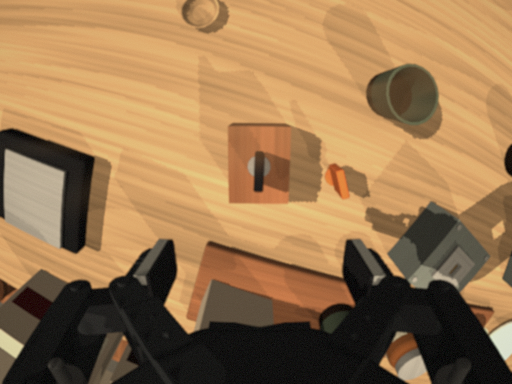

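View pics/w6c.png

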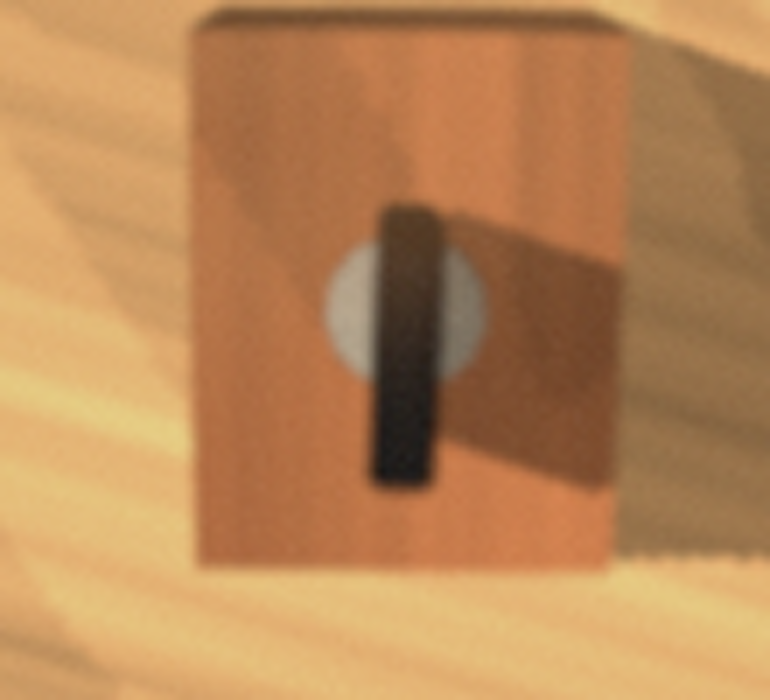

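```bash
python3 - <<'E'
from h import *
c=load('w6'); print(c['origin'])
quad(c,[(195,28),(630,28),(608,570),(198,567)],201,122,60,7,name='block')
quad(c,[(382,207),(443,207),(435,487),(373,487)],201,122,104,7,name='bow')
quad(c,[(327,312),(488,312)],201,122,64,7,name='collar')
E
```

```text
[ 484.2594236  -297.72864163  389.47151783]
block ctr [ 550.  -275.9   60. ]
   68.8 108.4
   90.4 17.4
   68.9 -72.1
   89.8 -162.7
bow ctr [ 547.2 -276.8  104. ]
   8.5 108.4
   40.6 17.0
   8.9 -71.6
   40.6 -163.6
collar ctr [ 550.3 -275.8   64. ]
   25.7 108.4
   25.7 -71.6
```

Emit:
step_arm --commands '[[[-0.13,-0.035,0],-0.007],[[0,0,-0.85],0],[[0,0,-0.85],0],[[0,0,-0.85],0],[[0,0,-0.85],0]]'

```text
time_s: 9.05
eef_pos: [549.6, -274.7, 128.8]
ee_rot: [0.699, -0.106, 0.699, 0.106]
force: [-0.1, -0.7, -0.1]
grip_width: 0.998
```

Emit:
step_arm --commands '[[[0,0,0],0]]'

```text
time_s: 9.15
eef_pos: [547.9, -273.7, 125.7]
ee_rot: [0.697, -0.104, 0.701, 0.108]
force: [-0.5, -0.2, 0.3]
grip_width: 1.002
```

```bash
python3 - <<'E'
from h import *
st(); c=snap('wrist','w7'); p=proj(c,(549.5,-276,90),True); print(p); crop(c,p[0],p[1],200,130,4,'w7c')
E
```

```text
t 9.15 tcp [ 547.9 -273.7  125.7] head 107.21 tilt [-0.007  0.005 -1.   ] q [-0.65  0.62  1.37 -0.    1.16 -2.53] F [-0.5 -0.2  0.3] T [ 0.08 -0.03 -0.02] w 1.002
[253.43444036 234.08136029]
w7c origin 153 169 scale 4
```

View pics/w7c.png

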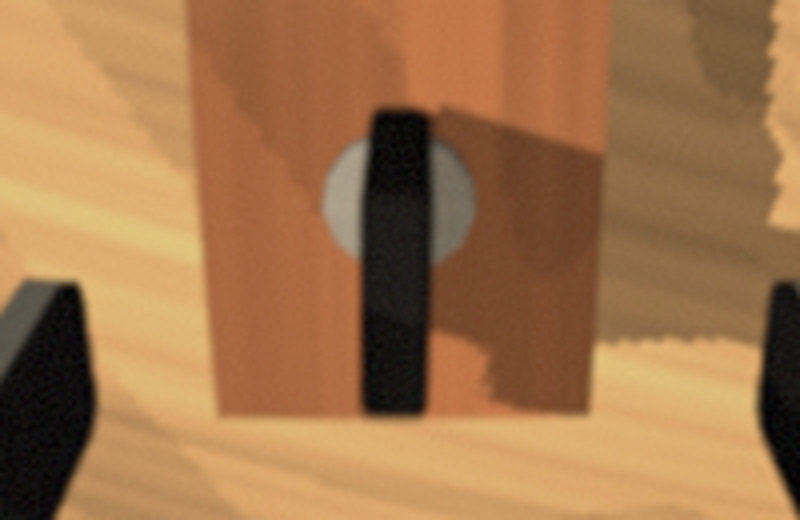

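Emit:
step_arm --commands '[[[0,0,0],0],[[0,0,0],0]]'

```text
time_s: 9.4
eef_pos: [550.4, -276.2, 131.9]
ee_rot: [0.7, -0.107, 0.698, 0.105]
force: [-0.8, 0.0, -0.4]
grip_width: 1.0
```

```bash
python3 - <<'E'
from h import *
st(); c=snap('wrist','w8'); p=proj(c,(549.5,-276,90),True); print(p); crop(c,253,234,200,130,4,'w8c')
E
```

```text
t 9.4 tcp [ 550.4 -276.2  131.9] head 107.22 tilt [ 0.003 -0.002 -1.   ] q [-0.66  0.61  1.36 -0.    1.17 -2.53] F [-0.8  0.  -0.4] T [-0.01  0.02 -0.02] w 1.0
[259.27737256 226.94586476]
w8c origin 153 169 scale 4
```

View pics/w8c.png

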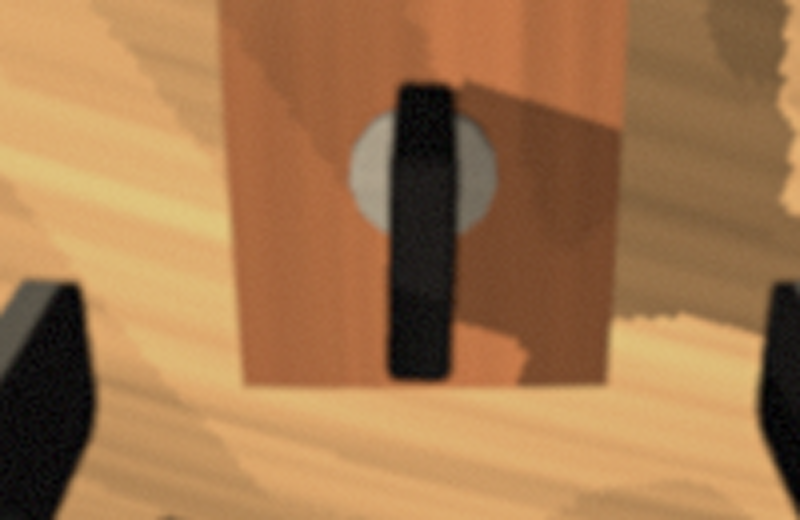

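Emit:
step_arm --commands '[[[0,0,-0.3],0],[[0,0,-0.4],0],[[0,0,-0.3],0],[[0,0,0],0],[[0,0,0],0]]'

```text
time_s: 9.95
eef_pos: [549.7, -276.0, 89.7]
ee_rot: [0.699, -0.106, 0.699, 0.106]
force: [-0.2, -0.2, 0.3]
grip_width: 1.001
```

```bash
python3 - <<'E'
from h import *
st(); c=snap('wrist','w9'); crop(c,258,260,200,130,4,'w9c')
c=load('w8'); quad(c,[(350,172),(497,172)],153,169,64,4,name='collar')
quad(c,[(400,85),(455,85),(450,378),(388,378)],153,169,104,4,name='bow')
E
```

```text
t 9.95 tcp [ 549.7 -276.    89.7] head 107.21 tilt [ 0. -0. -1.] q [-0.66  0.67  1.39 -0.    1.08 -2.53] F [-0.2 -0.2  0.3] T [ 0.04 -0.03 -0.04] w 1.001
w9c origin 158 195 scale 4
collar ctr [ 549.6 -276.6   64. ]
   25.4 107.3
   25.4 -72.7
bow ctr [ 544.6 -278.   104. ]
   7.3 107.3
   45.1 16.9
   9.1 -72.6
   45.2 -165.4
```

View pics/w9c.png

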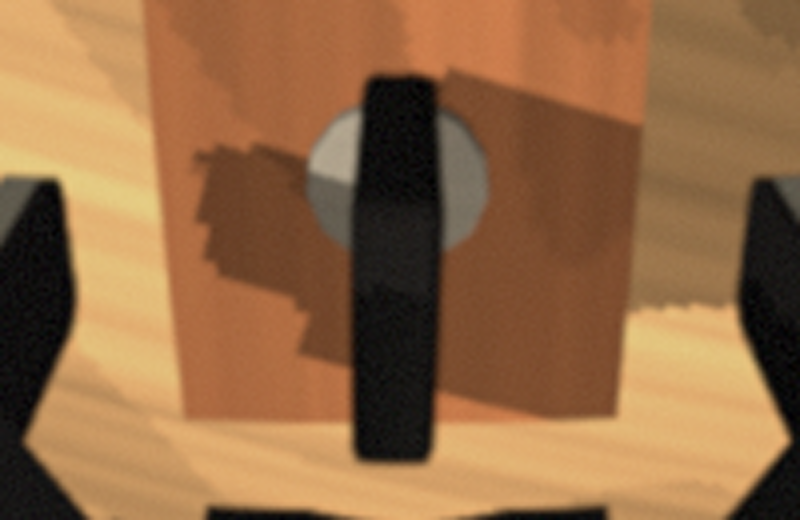

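Key bow is centred between the pads (398 against 407). Closing.

Emit:
step_arm --commands '[[[0,0,0],0],[[0,0,0],0],[[0,0,0],0],[[0,0,0],0],[[0,0,0],0]]' --gripper 1 --force 70

```text
time_s: 10.5
eef_pos: [549.6, -275.9, 89.6]
ee_rot: [0.699, -0.106, 0.699, 0.106]
force: [-0.5, -1.5, -0.1]
grip_width: 0.143
```

```bash
python3 - <<'E'
from h import *
st(); c=snap('wrist','w10')
E
```

```text
t 10.5 tcp [ 549.6 -275.9   89.6] head 107.22 tilt [ 0. -0. -1.] q [-0.66  0.66  1.39  0.    1.08 -2.53] F [-0.5 -1.5 -0.1] T [-0.09 -0.08  0.05] w 0.143
```

View pics/w10.png

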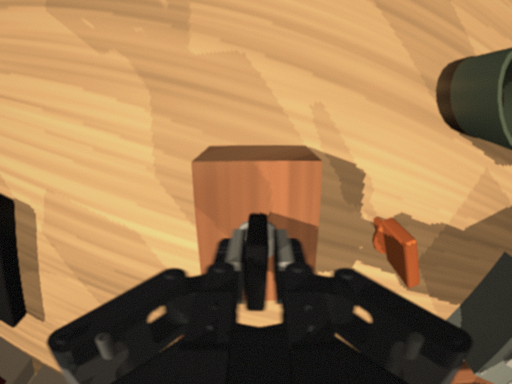

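Emit:
step_arm --commands '[[[0,0,0],0],[[0,0,0],0],[[0,0,0],0]]'

```text
time_s: 10.85
eef_pos: [549.7, -275.9, 89.8]
ee_rot: [0.699, -0.106, 0.699, 0.106]
force: [0.6, -0.1, 2.8]
grip_width: 0.105
```

```bash
python3 - <<'E'
from h import *
st()
E
```

```text
t 10.85 tcp [ 549.7 -275.9   89.8] head 107.22 tilt [ 0. -0. -1.] q [-0.66  0.66  1.39 -0.    1.08 -2.53] F [ 0.6 -0.1  2.8] T [ 0.1  -0.04  0.01] w 0.105
```

Emit:
step_arm --commands '[[[0,0,0.1],0],[[0,0,0.3],0],[[0,0,0.5],0],[[0,0,0.6],0],[[0,0,0.6],0]]'

```text
time_s: 11.35
eef_pos: [549.5, -275.8, 175.3]
ee_rot: [0.699, -0.106, 0.699, 0.106]
force: [0.3, -0.7, -1.4]
grip_width: 0.109
```

Emit:
step_arm --commands '[[[0,0,0.4],0],[[0,0,0.2],0],[[0,0,0],0],[[0,0,0],0]]'

```text
time_s: 11.75
eef_pos: [549.3, -275.7, 196.9]
ee_rot: [0.699, -0.106, 0.699, 0.106]
force: [0.3, 0.0, -0.1]
grip_width: 0.106
```

```bash
python3 - <<'E'
from h import *
st(); c=snap('wrist','w11'); crop(c,258,250,120,90,6,'w11c'); s=snap('side','s11'); p=proj(s,(550,-276,160)); print(p); crop(s,p[0],p[1],100,100,6,'s11c')
E
```

```text
t 11.75 tcp [ 549.3 -275.7  196.9] head 107.22 tilt [-0.001  0.001 -1.   ] q [-0.66  0.55  1.28 -0.    1.31 -2.53] F [ 0.3  0.  -0.1] T [0.02 0.01 0.01] w 0.106
w11c origin 198 205 scale 6
[279.26103115 215.93484094]
s11c origin 229 165 scale 6
```

View pics/w11c.png

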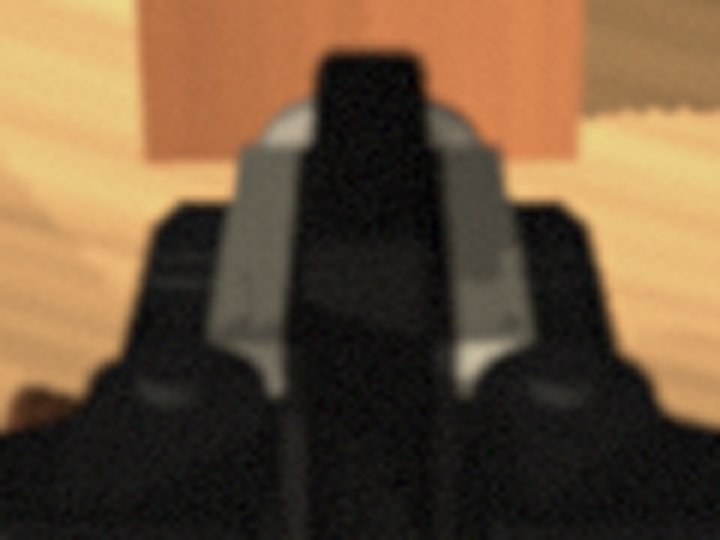

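View pics/s11c.png

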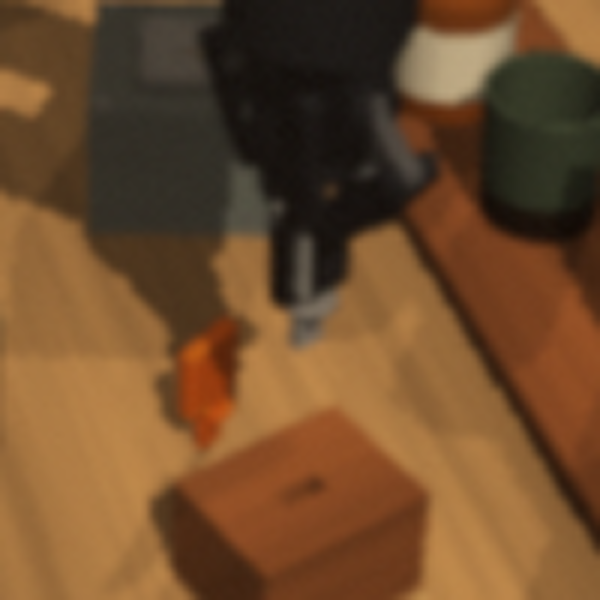

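Key lifted out, upright in the hand, with the bit visible below (side crop 310,325). Now to measure the collar's offset from the TCP.

```bash
python3 - <<'E'
from h import *
c=load('w11'); s=st(); tcp=s['eef_pos']; h=np.radians(107.22); ty=np.array([np.cos(h),np.sin(h),0]); tx=np.array([np.sin(h),-np.cos(h),0])
z=tcp[2]-29.7+4
for u,v in ((262,145),(478,145),(315,103),(425,103)):
    p=atz(c,198+(u+.5)/6-.5,205+(v+.5)/6-.5,z,True)-tcp; print('y',p@ty,'along',p@tx)
# predicted collar outline
for a in (0,0):pass
for ang in (90,150,180,210,270):
    q=tcp+np.array([0,0,z-tcp[2]])+13*np.cos(np.radians(ang))*tx+13*np.sin(np.radians(ang))*ty
    pr=proj(c,q,True); print(ang,(pr-[198,205]+.5)*6-.5)
E
```

```text
t 11.85 tcp [ 549.3 -275.6  196.6] head 107.22 tilt [-0.002  0.001 -1.   ] q [-0.66  0.55  1.28 -0.    1.31 -2.53] F [-0.7 -0.3 -0.4] T [-0.04  0.05 -0.03] w 0.105
y -9.462001557620733 along -6.728347583246444
y 10.441689369150083 along -6.734201764721588
y -4.532254169604881 along -10.954811970843354
y 5.500747402719818 along -10.958280071013842
90 [503.51241093 210.20439302]
150 [435.99153512  99.94760133]
180 [364.69407836  82.32955209]
210 [293.3987631   99.87221328]
270 [225.88956845 210.06065321]
```

Emit:
step_arm --commands '[[[0.143,0.966,0],-0.0244],[[0.143,0.966,0],-0.0244],[[0.143,0.966,0],-0.0244],[[0.143,0.966,0],-0.0244],[[0.143,0.966,0],-0.0244]]'

```text
time_s: 12.35
eef_pos: [578.0, -81.0, 196.9]
ee_rot: [0.706, 0.031, 0.707, -0.03]
force: [1.4, 1.0, -0.1]
grip_width: 0.109
```

Emit:
step_arm --commands '[[[0.143,0.966,0],-0.0244],[[0.143,0.966,0],-0.0244],[[0.143,0.966,0],-0.0244],[[0,0,0],0],[[0,0,0],0]]'

```text
time_s: 12.85
eef_pos: [595.1, 33.8, 196.9]
ee_rot: [0.698, 0.109, 0.699, -0.11]
force: [-0.7, -0.7, -1.0]
grip_width: 0.109
```

Emit:
step_arm --commands '[[[0,0,-0.3],0],[[0,0,-0.25],0],[[0,0,0],0],[[0,0,0],0],[[0,0,0],0]]'

```text
time_s: 13.35
eef_pos: [595.5, 32.9, 175.9]
ee_rot: [0.699, 0.11, 0.698, -0.11]
force: [0.0, -0.8, -0.4]
grip_width: 0.105
```

```bash
python3 - <<'E'
from h import *
st(); c=snap('wrist','w12'); crop(c,258,250,120,90,6,'w12c'); 
for n in ('side','scene'):
  s=snap(n,n+'12'); p=proj(s,(596,33,110)); print(p); crop(s,p[0],p[1],80,80,7,n+'12c')
E
```

```text
t 13.35 tcp [595.5  32.9 175.9] head 72.06 tilt [ 0. -0. -1.] q [-0.14  0.53  1.37 -0.    1.24 -1.4 ] F [ 0.  -0.8 -0.4] T [-0.   -0.03  0.01] w 0.105
w12c origin 198 205 scale 6
[260.4013866  165.13348499]
side12c origin 220 125 scale 7
[287.58242493 178.63500799]
scene12c origin 247 138 scale 7
```

View pics/w12c.png

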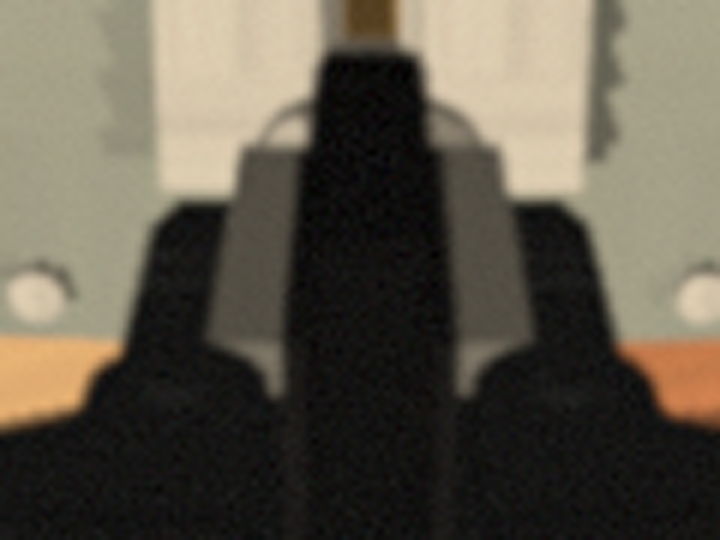

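View pics/side12c.png

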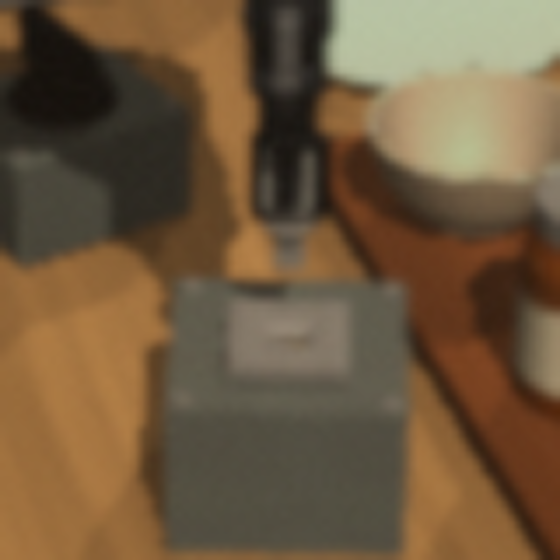

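View pics/scene12c.png

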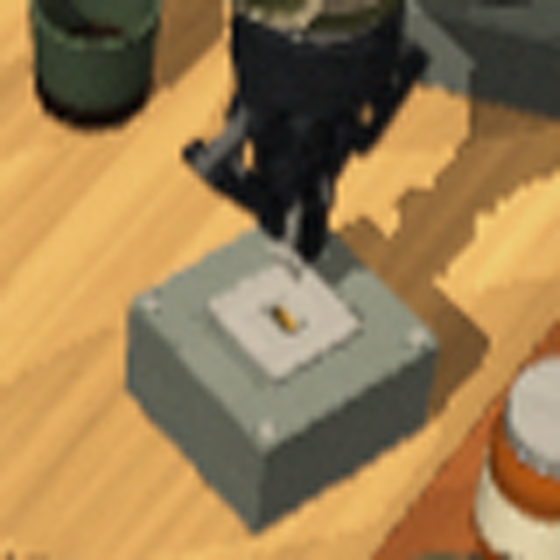

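Wrist crop: the slot centreline (x≈370) lines up with the key axis (x≈370), and the side view agrees. I'll descend to just above the mouth.

Emit:
step_arm --commands '[[[0,0,-0.3],0],[[0,0,-0.3],0],[[0,0,-0.15],0],[[0,0,0],0],[[0,0,0],0]]'

```text
time_s: 14.0
eef_pos: [595.4, 33.3, 145.5]
ee_rot: [0.698, 0.11, 0.699, -0.11]
force: [0.6, -0.6, -0.4]
grip_width: 0.102
```

```bash
python3 - <<'E'
from h import *
st(); c=snap('wrist','w13'); crop(c,258,250,120,90,6,'w13c'); 
out=[]
for n in ('side','scene'):
  s=snap(n,n+'13'); p=proj(s,(596,33,95)); crop(s,p[0],p[1],40,40,10,n+'13c'); out.append(cv2.imread(f'pics/{n}13c.png'))
cv2.imwrite('pics/b13.png',np.hstack(out))
E
```

```text
t 14.0 tcp [595.4  33.3 145.5] head 72.08 tilt [-0.  0. -1.] q [-0.14  0.56  1.41 -0.    1.17 -1.4 ] F [ 0.6 -0.6 -0.4] T [-0.03  0.02 -0.03] w 0.102
w13c origin 198 205 scale 6
side13c origin 240 149 scale 10
scene13c origin 267 161 scale 10
```

View pics/w13c.png

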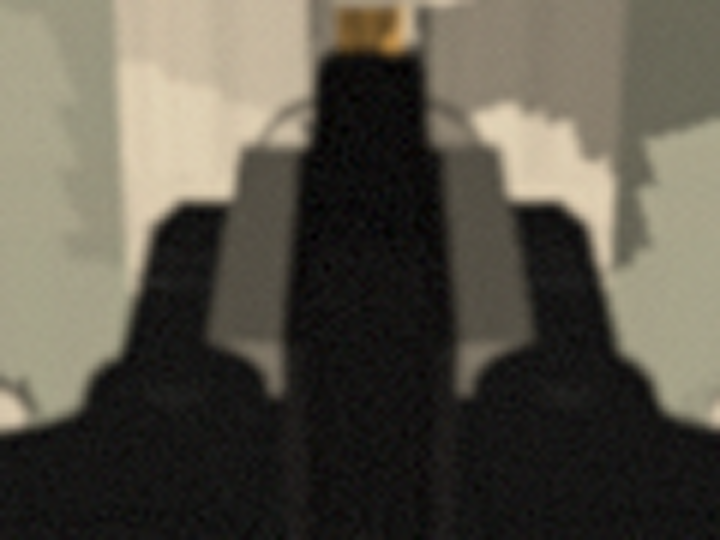

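View pics/b13.png

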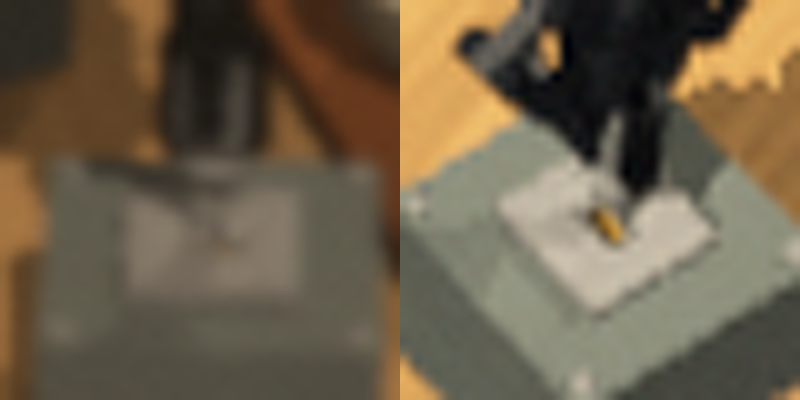

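Emit:
step_arm --commands '[[[0,0,-0.1],0],[[0,0,-0.1],0],[[0,0,0],0]]'

```text
time_s: 14.45
eef_pos: [595.0, 33.3, 136.8]
ee_rot: [0.698, 0.11, 0.699, -0.11]
force: [-0.0, -0.7, -0.4]
grip_width: 0.106
```

Emit:
step_arm --commands '[[[0,0,-0.1],0],[[0,0,0],0],[[0,0,0],0]]'

```text
time_s: 14.75
eef_pos: [595.3, 33.3, 133.5]
ee_rot: [0.698, 0.11, 0.699, -0.11]
force: [0.7, 0.5, -0.8]
grip_width: 0.11
```

```bash
python3 - <<'E'
from h import *
st()
E
```

```text
t 14.75 tcp [595.3  33.3 133.5] head 72.08 tilt [-0.  0. -1.] q [-0.14  0.58  1.42  0.    1.15 -1.4 ] F [ 0.7  0.5 -0.8] T [-0.06  0.07 -0.05] w 0.11
```

Emit:
step_arm --commands '[[[0,0,-0.1],0],[[0,0,-0.08],0],[[0,0,0],0]]'

```text
time_s: 15.05
eef_pos: [595.7, 33.1, 126.4]
ee_rot: [0.699, 0.11, 0.698, -0.11]
force: [0.9, -1.5, 0.7]
grip_width: 0.103
```

Emit:
step_arm --commands '[[[0,0,-0.08],0.004],[[0,0,-0.08],-0.008],[[0,0,0],0.004]]'

```text
time_s: 15.35
eef_pos: [595.8, 33.1, 120.1]
ee_rot: [0.699, 0.11, 0.698, -0.11]
force: [3.4, -0.6, 1.3]
grip_width: 0.107
```

```bash
python3 - <<'E'
from h import *
st()
E
```

```text
t 15.35 tcp [595.8  33.1 120.1] head 72.06 tilt [ 0.002 -0.    -1.   ] q [-0.14  0.59  1.43 -0.    1.12 -1.4 ] F [ 3.4 -0.6  1.3] T [-0.1  -0.42  0.  ] w 0.107
```

Emit:
step_arm --commands '[[[0,0,-0.06],0.004],[[0,0,-0.06],-0.008],[[0,0,0],0.004]]'

```text
time_s: 15.65
eef_pos: [595.7, 33.2, 115.8]
ee_rot: [0.699, 0.11, 0.698, -0.11]
force: [-0.0, -0.7, 5.4]
grip_width: 0.106
```

```bash
python3 - <<'E'
from h import *
st()
E
```

```text
t 15.65 tcp [595.7  33.2 115.8] head 72.09 tilt [ 0.001 -0.    -1.   ] q [-0.14  0.6   1.44  0.    1.11 -1.4 ] F [-0.  -0.7  5.4] T [-0.09 -0.07 -0.01] w 0.106
```

Emit:
step_arm --commands '[[[0,0,-0.04],0],[[0,0,0],0],[[0,0,0],0]]'

```text
time_s: 15.95
eef_pos: [595.8, 33.2, 115.7]
ee_rot: [0.699, 0.11, 0.698, -0.11]
force: [-4.2, -0.2, 18.6]
grip_width: 0.108
```

```bash
python3 - <<'E'
from h import *
st(); c=snap('wrist','w14'); crop(c,258,250,120,90,6,'w14c'); 
out=[]
for n in ('side','scene'):
  s=snap(n,n+'14'); p=proj(s,(596,33,95)); crop(s,p[0],p[1],40,40,10,n+'14c'); out.append(cv2.imread(f'pics/{n}14c.png'))
cv2.imwrite('pics/b14.png',np.hstack(out))
E
```

```text
t 15.95 tcp [595.8  33.2 115.7] head 72.13 tilt [ 0.002 -0.    -1.   ] q [-0.14  0.6   1.44 -0.    1.11 -1.4 ] F [-4.2 -0.2 18.6] T [-0.03  0.91  0.03] w 0.108
w14c origin 198 205 scale 6
side14c origin 240 149 scale 10
scene14c origin 267 161 scale 10
```

View pics/w14c.png

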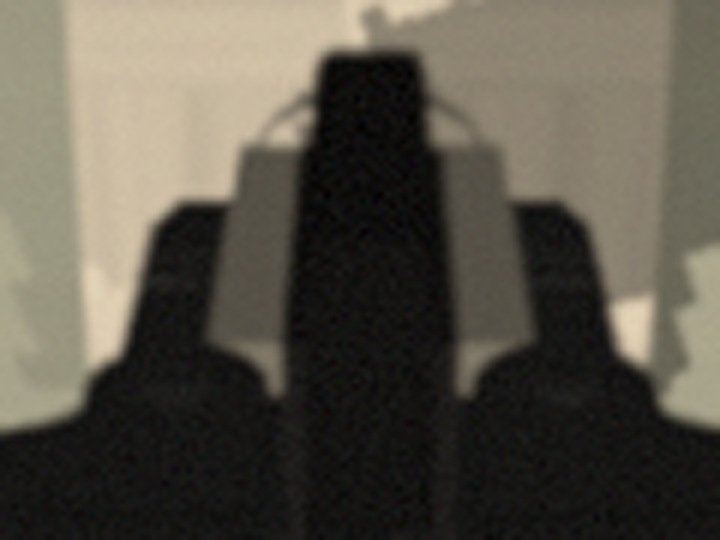

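View pics/b14.png

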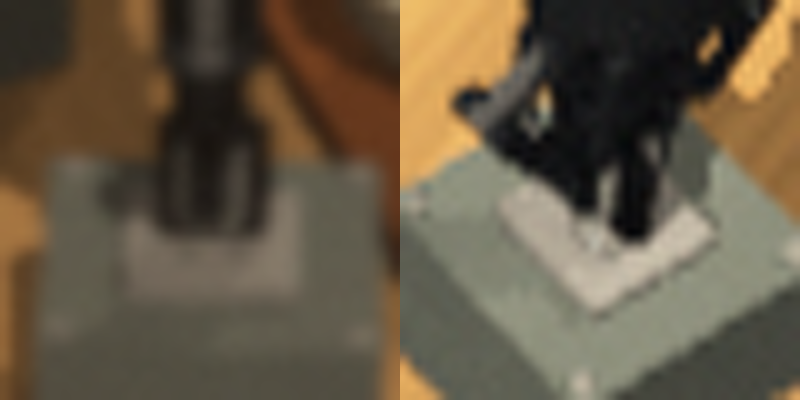

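Force rose hard at TCP z 115.7, exactly the predicted home height, with the key unchanged in the grip. Now turn clockwise.

Emit:
step_arm --commands '[[[0,0,0],-0.04],[[0,0,0],-0.04],[[0,0,0],-0.04],[[0,0,0],-0.04],[[0,0,0],-0.04]]'

```text
time_s: 16.6
eef_pos: [596.3, 33.5, 115.7]
ee_rot: [0.631, 0.322, 0.628, -0.321]
force: [-0.6, 3.5, 15.4]
grip_width: 0.108
```

```bash
python3 - <<'E'
from h import *
st()
E
```

```text
t 16.6 tcp [596.3  33.5 115.7] head 35.85 tilt [ 0.004  0.    -1.   ] q [-0.14  0.6   1.44  0.    1.1  -0.77] F [-0.6  3.5 15.4] T [0.38 0.14 0.12] w 0.108
```

Emit:
step_arm --commands '[[[0,0,0],-0.045],[[0,0,0],-0.045],[[0,0,0],-0.045],[[0,0,0],-0.045],[[0,0,0],-0.045]]'

```text
time_s: 17.1
eef_pos: [596.9, 33.5, 115.7]
ee_rot: [0.48, 0.521, 0.478, -0.519]
force: [3.5, 1.5, 13.7]
grip_width: 0.106
```

Emit:
step_arm --commands '[[[0,0,0],-0.045],[[0,0,0],-0.03],[[0,0,0],0],[[0,0,0],0]]'

```text
time_s: 17.5
eef_pos: [597.1, 33.5, 115.8]
ee_rot: [0.417, 0.573, 0.415, -0.57]
force: [3.4, 1.3, 13.3]
grip_width: 0.11
```

```bash
python3 - <<'E'
from h import *
st(); c=snap('wrist','w15'); crop(c,258,250,120,90,6,'w15c')
s=snap('scene','scene15'); crop(s,287,181,60,60,10,'scene15c')
E
```

```text
t 17.5 tcp [597.1  33.5 115.8] head -17.88 tilt [ 0.006  0.    -1.   ] q [-0.14  0.6   1.44  0.    1.1   0.17] F [ 3.4  1.3 13.3] T [ 0.33 -0.58 -0.03] w 0.11
w15c origin 198 205 scale 6
scene15c origin 257 151 scale 10
```

View pics/w15c.png

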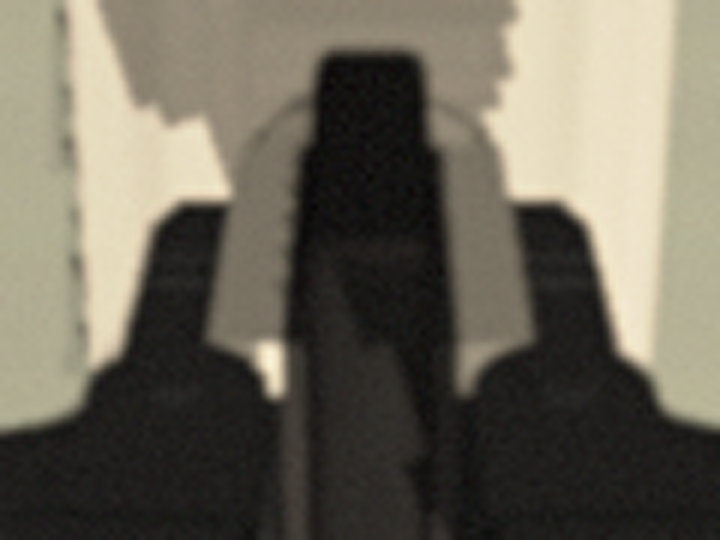

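View pics/scene15c.png

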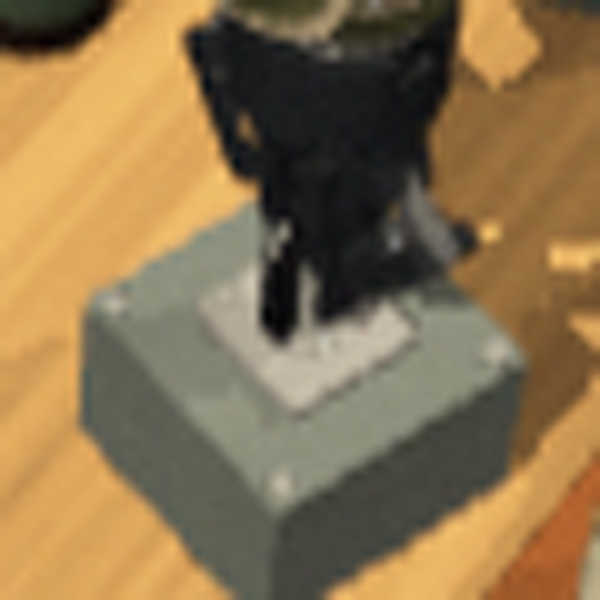

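Key turned with the tool by 90° and still square in the pads. I'll add a few degrees to cover the play.

Emit:
step_arm --commands '[[[0,0,0],-0.02],[[0,0,0],-0.01],[[0,0,0],0],[[0,0,0],0],[[0,0,0],0]]'

```text
time_s: 18.1
eef_pos: [597.1, 33.4, 115.8]
ee_rot: [0.39, 0.592, 0.388, -0.589]
force: [4.1, 0.6, 13.4]
grip_width: 0.109
```

```bash
python3 - <<'E'
from h import *
st(); c=snap('wrist','w16'); crop(c,258,250,120,90,6,'w16c'); st()
s=snap('scene','scene16'); snap('side','side16')
E
```

```text
t 18.1 tcp [597.1  33.4 115.8] head -23.27 tilt [ 0.006 -0.    -1.   ] q [-0.14  0.6   1.44  0.    1.1   0.27] F [ 4.1  0.6 13.4] T [ 0.34 -0.64  0.07] w 0.109
w16c origin 198 205 scale 6
t 18.15 tcp [597.1  33.4 115.7] head -23.27 tilt [ 0.006 -0.    -1.   ] q [-0.14  0.6   1.44  0.    1.1   0.27] F [ 3.3  1.  12.4] T [ 0.33 -0.59  0.11] w 0.108
```

View pics/w16c.png

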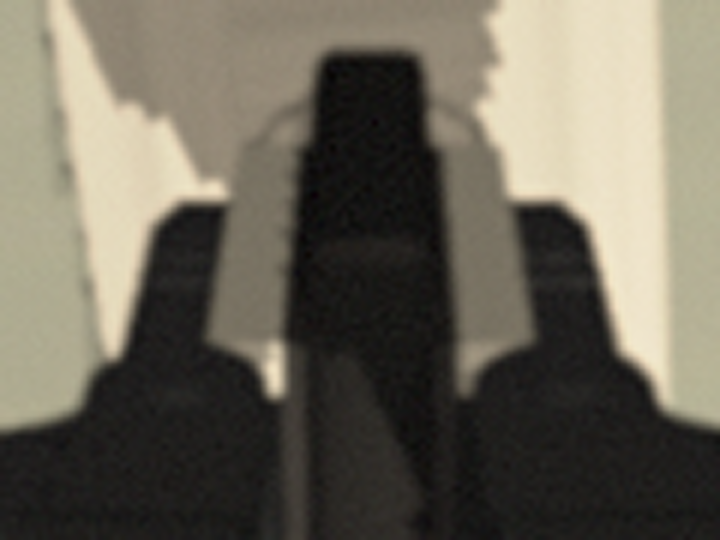

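View pics/scene16.png

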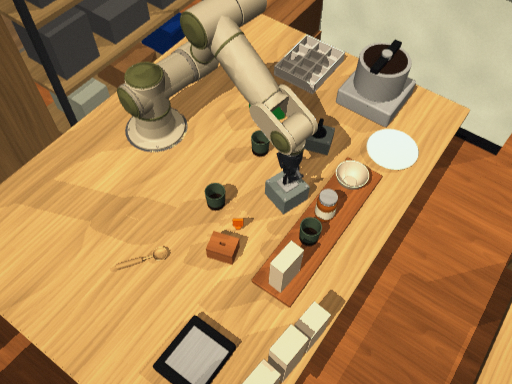

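The key is square in the pads, turned 95° from its entry. The spring pushes back at about 0.1 N m, with 13 N down on the collar. Bystanders stand as before, so I hand in.

```bash
python3 - <<'E'
from h import *
print(ticket.finish_job()); st()
E
```

```text
the job is handed in; nothing more can be done
None
the job is handed in; nothing more can be done
```

The job is handed in at about 18 s of the 67 s allowed; it reported no verdict.

- **Isolator:** I gripped the handle and turned it 90° clockwise. The wrist picture after release shows the bar lying across the box's short side, so it is on.
- **Key in the lock:** I took the black key from its rest and lowered it into the grey lock with a small wiggle. It went past the pins on only a few newtons. It stopped hard at tool height 115.7 mm, the height predicted for fully home, with about 18 N on it.
- **Key turned:** I turned it about 95° clockwise, which leaves the cylinder at 1.4 rad or more even if the play takes its full 0.2 rad.

In the last checks the key was still square in the pads at a grip of 70 N. It was pressed down with about 13 N and springing back with about 0.1 N m. In the last scene picture the cups, bowl, jar, carton, spoon and orange key look unmoved.

Three small disagreements turned up, none of which needed mending:
- During the isolator grip the tool rose 2–3 mm, with side forces of up to about 15 N.
- The tool drifted about 1.5 mm sideways while turning the key.
- Finger opening read slightly narrow against the known widths.

I could not read the joint angles directly, so the isolator and cylinder angles come from the pictures and the tool's heading.

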